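# Tip the slide tray down and seat it on the warmer

### The job

A blue slide tray has been left standing on its end on the dark hot plate of the slide warmer. Push it over with your fingers so that it comes down on its two orange runners with its slots facing up, then push it squarely up against the aluminium stop rail along the far edge of the plate, so that its long side is flush with the rail, and move clear of it. Only push it, never pick it up, and leave the bottles, the slide mailer and the black slide chamber where they are.

Things in the scene. Friction and masses are not known exactly. Their poses are not given: they have to be found in the camera images.
- tray: blue slide tray, 160 mm long, 70 mm wide, 42 mm thick, about 0.2 kg, loose, standing on one end. Origin: centre of the end it stands on at the start. +z runs along its length (up at the start); +x points out of the side with two orange runners (whole length, 8 mm high, ending at x = +21 mm); -x out of the slot side (blue rim at x = -21 mm, white fins 3 mm deeper); y across its width.
- tray_center (a point): middle of the tray's 160 x 70 x 42 mm block, 80 mm along its +z from its origin, axes as the tray's. Pushed on the slot side near the top, the tray tips towards its +x about the foot of the runners, passes balance at 15 degrees and falls onto the runners: +x then points down, +z is level and this point is 21 mm above the plate.
- warmer: slide warmer, fixed: cream case under a dark, flat, level hot plate of 300 mm (x) by 620 mm (y) whose surface is 70 mm above the bench. Origin: centre of its underside on the bench; x points away from the robot and y to the left (turned up to 12 degrees), z up. Its front face has a dial and a red lamp, not used.
- rail (a point): middle of the stop rail's robot-side face, at the plate's surface, 138 mm from the warmer's origin along its x; axes as the warmer's. The aluminium rail is 12 mm thick, stands 25 mm above the plate and runs 300 mm along y to each side. A tray lying flush has its centre 35 mm in front of this face.
- chamber: black flat slide chamber, 50 x 90 x 17 mm, loose, lying on the right-hand end of the plate; origin at the centre of its underside, 90 mm along its y. Leave alone.
- mailer: white slide mailer with a green cap, 36 x 26 x 82 mm, loose, standing at the left-hand end of the plate; origin at the centre of its underside. Leave alone.
- bottle_orange: clear bottle with an orange cap, 66 mm diameter, 150 mm tall, loose, on the bench at one end of the warmer; origin at the centre of its underside. Leave alone.
- bottle_red: clear bottle with a red cap, 66 mm diameter, 150 mm tall, loose, on the bench at the other end of the warmer; origin at the centre of its underside. Leave alone.
There are look-alikes about, which are no part of the job. There is more than one size of the tray; the job needs the middle-sized.

How it is judged:
By the outcome, as a careful person would: the job done as asked, in the order asked, and still so for the second after the job is handed in, with the robot touching nothing.
It also fails if it takes over 62 s, if anything falls off the work surface, if the arm or the gripper's body presses on something with over 40 N, if the wrist force passes 120 N, or if a joint passes its speed limit or range.

### The arm

A 6-joint arm with a two-finger parallel gripper is mounted at the origin on the work surface. World frame = base frame: x ahead of the robot, y to its left, z up, the work surface at z = 0. Lengths are in m, angles in degrees, forces in N, time in s.
With the tool pointing down it reaches from about 0.275 to 0.775 m from the base axis. Payload 14.6 kg.
Tool frame: the origin (TCP) lies at the very end of the fingers, on their centre line; the grasp point (between the pads) lies 19 mm behind it; z points along the fingers, y is the line along which they close (so a half turn about z gives the same grasp; the last joint's range is limited). The gripper opens to 85 mm and grips with 20 to 120 N. Pads are 22 mm wide; open, the fingers measure 114 mm over their backs; the gripper's body (76 mm by 85 mm) begins 54 mm behind the grasp point. The pads swing forward as they close: fully open they stand 13 mm farther back than shut.
Start: joints at [57.737, 15.075, -2.767, 72.158, 0, 81.102], TCP at [0.208, 0.482, 0.231] pointing down, gripper open.
Joint ranges: [-151.79, 151.79], [-50.71, 97.33], [-67.44, 78.34], [-121.81, 120.89], [-77.56, 73.72], [-180, 180]. Speed limits (degrees/s): [108.29, 108.29, 147.25, 159.86, 180, 180].

### API

Orientations are given as [roll, pitch, yaw] about the fixed x, y, z axes, in that order (R = Rz(yaw) Ry(pitch) Rx(roll)).
In Python, from cell import manip gives the robot as it stands. Calls block until the motion is done:
- manip.move_pose(position, orientation): joint-space move of the TCP to a pose.
- manip.servo_line(position, orientation=None, feed=0.15): straight line of the TCP; orientation=None keeps the orientation; feed is the mean speed in m/s.
- manip.set_joints(angles): joint-space move.
- manip.open_gripper() and manip.close_gripper(f_grip=None): open the fingers fully, or close them until they stop; f_grip is the grip in N (None keeps the last).
- manip.sleep(seconds).
- manip.solve_ik(position, orientation): joint angles nearest the present ones, or None.
- manip.get_state(): the state.
- manip.read_camera(name): name is "side" or "top"; returns a dict with "img" (480x640x3 uint8, red, green, blue), "vertical_fov" (degrees; the focal length in pixels is half the picture's height over the tangent of half this angle, whatever the lens; pixels are square), "cx", "cy" (the principal point, pixels), "k1" (the pictures are not rectified: a ray, as slopes to the right and down, at radius r is drawn at 1 + k1 r^2 times it, then the intrinsics apply), "R" (3x3) and "t" (3): a world point X has camera coordinates R X + t. Camera axes: x right, y down, z forward; pixel columns grow to the right and rows downward; lengths in m; the calibration is good to about 2 mm. A picture is of the moment at which its call begins. There is no depth.
A pose or a line that the arm cannot do raises manip.PlanningError and nothing moves.
- manip.close_job(): hands the job in; it is judged then, once.
Trained networks look in the newest picture that a camera, given by its name, has taken for a name from the list of things; names that differ only in an ending like _2 or _b are one class to them, and where a whole thing is asked for, a point or a joint stands for the part that bears it (a point fixed in the world has none). Each returns a list of dicts, best first, with "conf" (0 to 1); they miss things now and then, are a little off and sometimes report something else, mostly with a low value. They report only what shows in the picture. A call takes as long as a camera call. They do not tell look-alikes from the thing itself.
- manip.regions_of(thing, camera): "mask" (480x640 bool, what is visible of it) and "at" ([row, column] in pixels, amid what is visible of it).
The state is a dict: "clock": time; "joint_positions": joint angles; "joint_velocities": joint speeds; "joint_efforts": joint torques, N m; "ee_pos": TCP position; "eef_rot": TCP orientation; "wrist_force": force on the tool from outside, world axes, zero at the start; "torque": the same for the moment, N m; "opening": finger opening in m; "finger_force": force on a finger pad.
Only numpy, scipy, OpenCV 4.12 (cv2) and the standard library are available. Lean on these libraries where they do the work, as an engineer would, in place of code of your own. Each camera call takes 0.05 s, during which the arm holds its last target. There are 200 camera calls.

## Working session

There is one attempt and no reset: what is moved stays moved. The work goes in short steps, each a Python script; the robot and the scene stay as the last script left them, time stands still between calls to the robot, and variables do not carry over. Pictures are saved under pics/ and viewed, at most 10 in all, crops included, and the job is handed in when it is done.

```bash
mkdir -p pics; ls; python3 - <<'E'
from cell import manip
import cv2,pickle
d={}
for c in("side","top"):
    r=manip.read_camera(c); d[c]=r
    cv2.imwrite(f"pics/{c}0.png",r["img"][:,:,::-1])
    print(c,r["vertical_fov"],r["cx"],r["cy"],r["k1"],r["R"],r["t"])
    for t in("tray","warmer","chamber","mailer"):
        for q in manip.regions_of(t,c): print(t,c,round(q["conf"],2),q["at"],q["mask"].sum())
pickle.dump(d,open("cal.pkl","wb"))
print(manip.get_state())
E
```

```text
pics
side 53.57156176869442 321.0910770196807 236.80859061239664 -0.005749276801272479 [[ 0.82682537 -0.56243451  0.00521747]
 [-0.38303163 -0.56983265 -0.72703337]
 [ 0.41188174  0.59913118 -0.6865823 ]] [-0.44297996  0.2621239   1.05533804]
tray side 0.84 [208.0, 336.1] 1820
tray side 0.73 [226.6, 213.9] 744
tray side 0.67 [323.4, 285.5] 4765
warmer side 0.74 [246.8, 354.6] 20745
warmer side 0.6 [291.3, 404.9] 819
chamber side 0.84 [294.8, 404.7] 832
mailer side 0.69 [175.9, 264.2] 363
top 55.7683472554438 315.6100338071419 239.44493899944825 -0.08967019726570873 [[-0.00802176 -0.99995238 -0.00555848]
 [-0.99739795  0.00839928 -0.07160151]
 [ 0.07164479  0.00496965 -0.99741783]] [-0.02513882  0.52615676  1.31083545]
tray top 0.65 [217.4, 306.2] 569
tray top 0.6 [324.4, 388.4] 1394
tray top 0.6 [310.4, 233.3] 227
warmer top 0.96 [216.2, 299.0] 22031
warmer top 0.38 [215.7, 306.3] 531
chamber top 0.72 [218.0, 396.6] 510
mailer top 0.47 [243.5, 209.0] 198
{'clock': 0.5, 'joint_positions': array([ 5.77383561e+01,  1.50767274e+01, -2.76702701e+00,  7.21593532e+01,
        2.46305021e-04,  8.11032814e+01]), 'joint_velocities': array([ 0.0143682 , -0.02887008,  0.09469917,  0.09321153, -0.07008324,
        0.03757937]), 'joint_efforts': array([-3.89346082e-03, -6.37024641e+01,  3.84587967e+01,  1.73703691e-03,
       -2.31403665e-04, -8.75917834e-06]), 'ee_pos': array([0.20820098, 0.48195312, 0.2312606 ]), 'eef_rot': array([-1.79996968e+02, -7.23946309e-04,  1.56635075e+02]), 'wrist_force': array([-0.3279294 ,  0.37034433,  0.5047811 ]), 'torque': array([ 0.07148686, -0.01083255, -0.00268089]), 'finger_force': 0.0, 'opening': 0.08556998115429008}
```

View pics/side0.png

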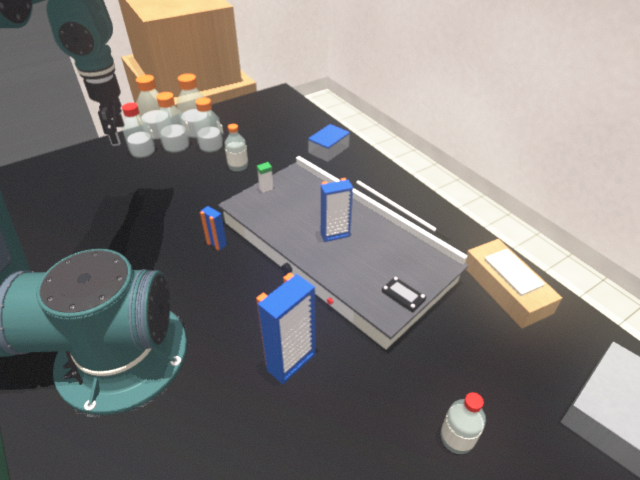

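View pics/top0.png

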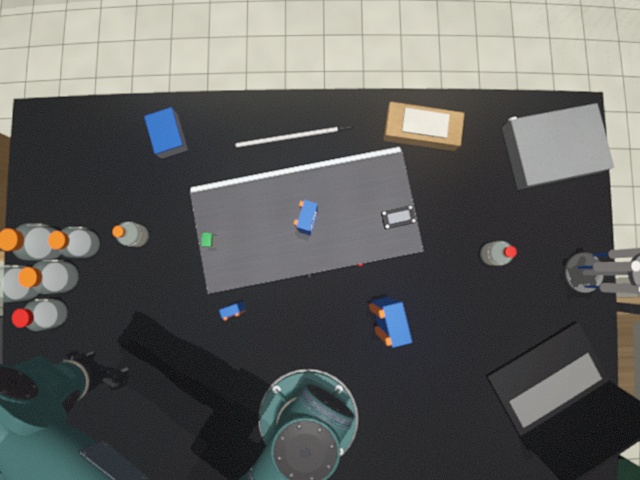

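```bash
python3 - <<'E'
import cv2,pickle
d=pickle.load(open("cal.pkl","rb"))
a=cv2.resize(d["side"]["img"][150:290,260:420,::-1],None,fx=4,fy=4,interpolation=2)
b=cv2.resize(d["top"]["img"][160:280,190:420,::-1],None,fx=3.4,fy=3.4,interpolation=2)
cv2.imwrite("pics/a1.png",a);cv2.imwrite("pics/b1.png",b)
E
```

```text
(no output)
```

View pics/a1.png

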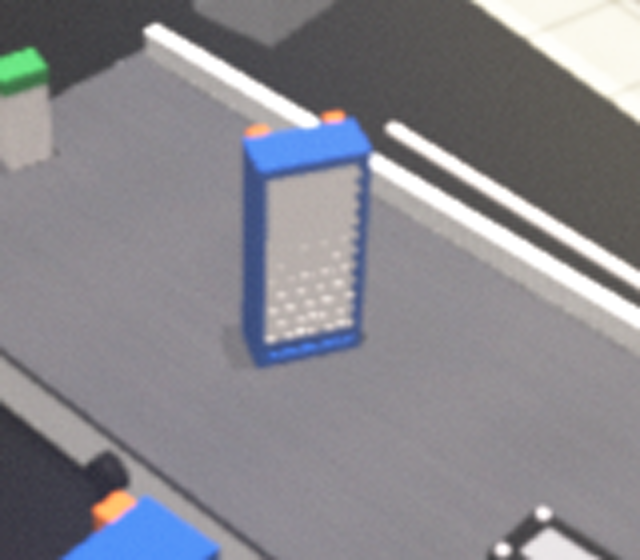

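View pics/b1.png

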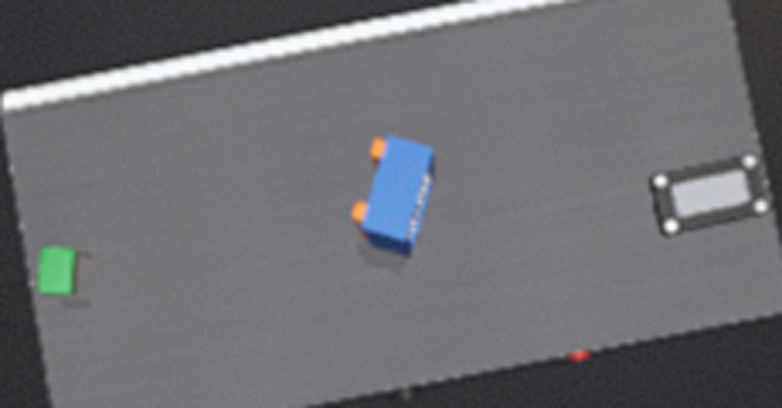

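On the plate, the middle tray is at side (336,210) and top (306,217). The big tray is at side (286,325) and the small one at side (214,227), both on the bench. The tray on the plate is the one meant, and the crop confirms it: it stands on its end, with its runners to the left (+y) and its slots to the right. I'll fit its pose and the warmer's to the silhouettes.

```bash
cat > h.py <<'E'
import numpy as np,cv2,pickle
from scipy.optimize import minimize
from cell import manip
def proj(r,X):
    K=240/np.tan(np.radians(r["vertical_fov"]/2))
    c=np.asarray(X)@np.array(r["R"]).T+np.array(r["t"]); s=c[:,:2]/c[:,2:]
    s=s*(1+r["k1"]*(s**2).sum(1,keepdims=True))
    return s*K+[r["cx"],r["cy"]]
def hull(r,X,S=4):
    m=np.zeros((480*S,640*S),np.uint8)
    p=((proj(r,X)+.5)*S-.5)
    cv2.fillConvexPoly(m,cv2.convexHull(np.round(p*16).astype(np.int32)),255,shift=4)
    return cv2.resize(m,(640,480),interpolation=cv2.INTER_AREA)/255.
def box(x0,x1,y0,y1,z0,z1): return np.array([[x,y,z] for x in(x0,x1) for y in(y0,y1) for z in(z0,z1)])
def T(X,x,y,yaw):
    c,s=np.cos(yaw),np.sin(yaw); return X@np.array([[c,s,0],[-s,c,0],[0,0,1]])+[x,y,0]
def fit(f,p0,st):
    p=np.array(p0,float)
    for k in range(2):
        S=np.vstack([p]+[p+np.eye(len(p))[i]*st[i] for i in range(len(p))])
        p=minimize(f,p,method="Nelder-Mead",options=dict(initial_simplex=S,maxfev=250,xatol=1e-5)).x
    return p
def snap(n=None):
    d={c:manip.read_camera(c) for c in("side","top")}
    if n: cv2.imwrite(f"pics/{n}.png",np.hstack([cv2.resize(d["side"]["img"][120:330,200:480],None,fx=1.4,fy=1.4),cv2.resize(d["top"]["img"][130:340,180:460],None,fx=1.4,fy=1.4)])[:,:,::-1])
    return d
def near(q,at): return min(q,key=lambda a:np.hypot(a["at"][0]-at[0],a["at"][1]-at[1]))["mask"].astype(float)
E
python3 - <<'E'
from h import *
d=snap()
m={"side":near(manip.regions_of("tray","side"),(208,336)),"top":near(manip.regions_of("tray","top"),(217,306))}
B=box(-.021,.021,-.035,.035,0,1)
def tray(p): 
    X=B.copy(); X[:,2]=p[3]+X[:,2]*p[4]; return T(X,*p[:3])
f=lambda p:sum(np.abs(hull(d[c],tray(p))-m[c]).sum() for c in m)
p=fit(f,[.45,.03,1.3,.07,.16],[.02,.02,.2,.01,.01])
print("tray",p,np.degrees(p[2]),[np.abs(hull(d[c],tray(p))-m[c]).sum() for c in m])
w=max(manip.regions_of("warmer","top"),key=lambda a:a["mask"].sum())["mask"]
ws=max(manip.regions_of("warmer","side"),key=lambda a:a["mask"].sum())["mask"]
def ch(a):
    ys,xs=np.nonzero(a);o=np.zeros((480,640),np.uint8);cv2.fillConvexPoly(o,cv2.convexHull(np.c_[xs,ys].astype(np.int32)),1);return o.astype(float)
W=np.vstack([box(-.15,.15,-.31,.31,0,.07),box(.138,.15,-.30,.30,.07,.095)])
wt=ch(w)
g=lambda q:np.abs(hull(d["top"],T(W,*q))-wt).sum()
q=fit(g,[.5,.03,.17],[.02,.02,.1]);print("warmer top",q,np.degrees(q[2]),g(q))
# rail edges
o={}
R=T(np.array([[a,b,z] for b in(-.3,.3) for a,z in((.138,.07),(.138,.095),(.15,.095))]),*q)
for c in d:
    im=d[c]["img"][:,:,::-1].copy(); P=proj(d[c],R)
    for i in range(3): cv2.line(im,*[tuple(int(round(v*8)) for v in P[j]) for j in(i,i+3)],[(0,0,255),(0,255,0),(255,0,0)][i],1,shift=3)
    cv2.polylines(im,[cv2.convexHull(np.round(proj(d[c],tray(p))).astype(np.int32))],True,(0,255,255))
    d[c]["img"]=im
cv2.imwrite("pics/ov.png",np.hstack([cv2.resize(d["side"]["img"][130:350,210:480],(396,323)),cv2.resize(d["top"]["img"][130:330,180:430],(400,323))]))
for t,z in(("chamber",.087),("mailer",.152)):
  a=manip.regions_of(t,"top")[0]["at"]
  k=minimize(lambda s:((proj(d["top"],[[s[0],s[1],z]])[0]-a[::-1])**2).sum(),[.5,0],method="Nelder-Mead").x;print(t,k)
pickle.dump((p,q),open("fit.pkl","wb"))
E
```

```text
tray [ 0.57426159 -0.00491317  4.3716774   0.22976029 -0.1514039 ] 250.4786646790472 [np.float64(95.66666666666666), np.float64(97.8392156862745)]
warmer top [ 0.57740076 -0.00125206  0.1852917 ] 10.616432500206075 723.1450980392158
chamber [ 0.58288203 -0.26212349]
mailer [0.51595324 0.2533131 ]
```

View pics/ov.png

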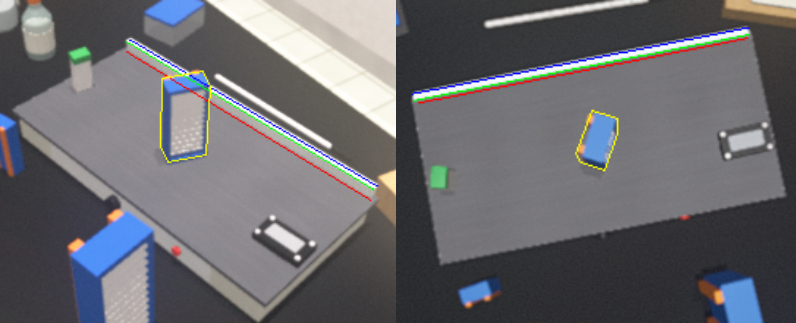

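The fit is good: the tray's base is at z≈0.078, its top at 0.230, and +x heads at 70.5°. The rail line matches the picture. Now I'll tip it with closed fingers.

```bash
python3 - <<'E'
from h import *
p,q=pickle.load(open("fit.pkl","rb"))
a=p[2]-np.pi; u=np.array([np.cos(a),np.sin(a)]); o=p[:2]; yaw=np.degrees(a)
P=lambda s,z:[*(o+u*s),z]
best=None
for y in(yaw,yaw-180):
    j=manip.solve_ik(P(-.07,.35),[180,0,y]); print(y,j)
    if j is not None and (best is None or abs(j[5])<abs(best[1][5])): best=(y,j)
y=best[0]; O=[180,0,y]
st=manip.get_state(); manip.servo_line([*st["ee_pos"][:2],.33],feed=.2)
manip.close_gripper(20)
manip.move_pose(P(-.075,.35),O); manip.servo_line(P(-.075,.207),feed=.15)
manip.servo_line(P(-.036,.207),feed=.06); print(manip.get_state()["wrist_force"])
for s in(-.02,0,.015,.03): manip.servo_line(P(s,.207),feed=.05); print(s,manip.get_state()["wrist_force"])
manip.sleep(.3)
manip.servo_line(P(0,.33),feed=.25); manip.open_gripper()
manip.servo_line(P(-.2,.33),feed=.25)
d=snap("tip"); print(manip.get_state()["clock"])
E
```

```text
70.4786646790472 [-15.73949877  18.19815314  20.07569181  91.87753867   0.
  93.78183655]
-109.5213353209528 [-15.73949877  18.19815314  20.07569181  91.87753867   0.
 -86.21816345]
[ 0.06886748 -0.27395251 -0.64028585]
-0.02 [ 0.67115433  0.0213575  -1.18731865]
0 [-0.59845234 -0.39971366 -0.36886234]
0.015 [-0.31318115 -0.34351433  0.62513818]
0.03 [0.03485255 0.04271186 0.03281562]
11.4
```

View pics/tip.png

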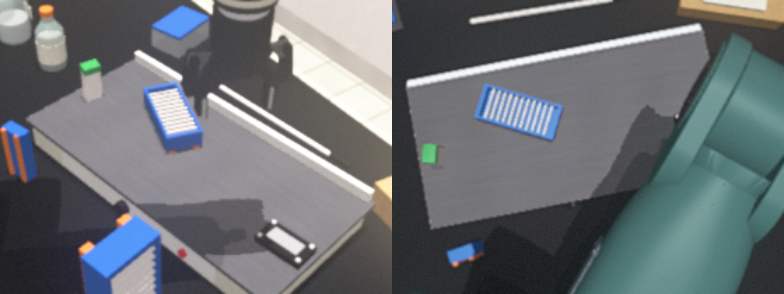

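The tray lies on its runners with its slots up, well clear of the rail and mailer. Next I'll fit its pose and push with the open fingers, using both fingertips as a bar parallel to the rail.

```bash
cat >> h.py <<'E'
L=box(-.035,.035,-.08,.08,.07,.112)   # lying: y along length
def fitlying(d,at,p0):
    m={}
    for c in at:
        q=manip.regions_of("tray",c); m[c]=near(q,at[c])
    f=lambda p:sum(np.abs(hull(d[c],T(L,*p))-m[c]).sum() for c in m)
    p=fit(f,p0,[.01,.01,.1]); return p,f(p),{c:m[c].sum() for c in m}
p0,q=pickle.load(open("fit.pkl","rb"))
n=np.array([np.cos(q[2]),np.sin(q[2])]); t=np.array([-n[1],n[0]])
rail=n@q[:2]+.138
E
python3 - <<'E'
from h import *
d=snap()
p,e,m=fitlying(d,{"side":(202,323),"top":(210,270)},[.608,.09,-.34])
c=T(L,*p)[:,:2]
print(p,np.degrees(p[2]-q[2]),e,m,"rail",rail,"n",sorted((c@n).round(3)),"t",sorted((c@t).round(3)), "mailer t",t@[.516,.253])
tc=t@p[:2]
P=lambda nn,z:[*(n*nn+t*tc),z]
y=min((np.degrees(q[2]),np.degrees(q[2])-180),key=lambda y:abs(manip.solve_ik(P(.52,.3),[180,0,y])[5]))
O=[180,0,y]
n0=(c@n).min()-.011-.035
manip.move_pose(P(n0,.3),O); manip.servo_line(P(n0,.080),feed=.15)
for s in np.arange(n0+.025,rail-.070-.011-.012,.015):
    manip.servo_line(P(s,.080),feed=.05); print(round(s,3),manip.get_state()["wrist_force"].round(1)@[*n,0])
pickle.dump((tc,y,s),open("push.pkl","wb"))
snap("push1"); print(manip.get_state()["clock"])
E
```

```text
[ 0.60574801  0.09599107 -0.30268486] -27.958997469854857 240.18039215686275 {'side': np.float64(1380.0), 'top': np.float64(1588.0)} rail 0.7052864662411631 n [np.float64(0.545), np.float64(0.545), np.float64(0.606), np.float64(0.606), np.float64(0.62), np.float64(0.62), np.float64(0.681), np.float64(0.681)] t [np.float64(-0.104), np.float64(-0.104), np.float64(-0.072), np.float64(-0.072), np.float64(0.037), np.float64(0.037), np.float64(0.07), np.float64(0.07)] mailer t 0.15360492840784118
0.524 0.5897295307502851
0.539 -0.2764414403637997
0.554 -0.9153608812734372
0.569 -1.0565758512958465
0.584 -0.3563063704775044
0.599 -0.7248644358980183
17.6
```

View pics/push1.png

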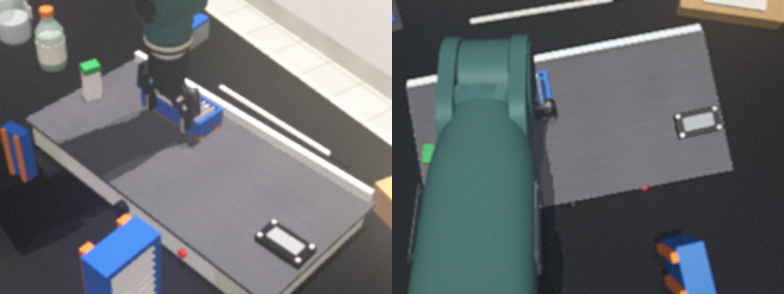

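The tray has turned almost parallel to the rail, with both fingers behind it. I'll push on in small steps until the rail pushes back.

```bash
python3 - <<'E'
from h import *
tc,y,s=pickle.load(open("push.pkl","rb"))
P=lambda nn,z:[*(n*nn+t*tc),z]
hit=None
while s<rail-.081+.016:
    s+=.002; manip.servo_line(P(s,.080),feed=.03)
    g=manip.get_state(); F=g["wrist_force"]; fn=F[:2]@n; print(round(s,4),round(fn,1),round(g["torque"][2],2))
    if fn<-12: break
manip.sleep(.2)
manip.servo_line(P(s-.05,.080),feed=.1); manip.servo_line(P(s-.05,.3),feed=.25)
manip.move_pose([*(n*.45+t*(tc+.02)),.33],[180,0,y])
J=manip.get_state()["joint_positions"]; J[0]+=45; manip.set_joints(J)
d=snap("end1"); p,e,m=fitlying(d,{"side":(195,330),"top":(200,270)},[*(n*(rail-.035)+t*tc),q[2]])
print(p,"ang",np.degrees(p[2]-q[2]),"gap",rail-.035-n@p[:2],e,m,manip.get_state()["clock"])
a,b=d["side"]["img"][130:240,270:410],d["top"]["img"][150:260,200:340]
cv2.imwrite("pics/end2.png",np.vstack([cv2.resize(x,None,fx=2.7,fy=2.7,interpolation=2) for x in(a,b)])[:,:,::-1])
E
```

```text
0.6006 0.6 0.03
0.6026 0.4 -0.0
0.6046 0.3 -0.01
0.6066 0.1 -0.0
0.6086 -0.1 -0.01
0.6106 -0.1 -0.01
0.6126 0.2 -0.04
0.6146 0.0 -0.03
0.6166 -0.2 -0.02
0.6186 -0.3 0.03
0.6206 0.0 0.01
0.6226 -0.2 -0.03
0.6246 -0.1 -0.11
0.6266 -14.1 -0.02
[0.66352919 0.11918925 0.18337348] ang -0.10990574085363336 gap -0.0038434179489722498 262.61960784313726 {'side': np.float64(1545.0), 'top': np.float64(1549.0)} 25.075
```

View pics/end2.png

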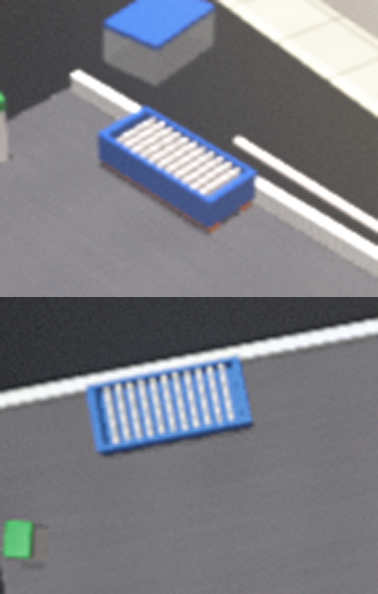

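The rail stopped the tray at the expected place with 14 N and no twist. The tray lies flush (fitted angle −0.1°), slots up, and the arm is clear.

```bash
python3 -c "
from cell import manip
print(manip.get_state()['wrist_force']); print(manip.close_job())"
```

```text
[0.34576738 0.14034732 0.37873273]
the job is handed in; nothing more can be done
None
```

I tipped the middle-sized tray onto its runners with its slots facing up and pushed it flush against the stop rail. I then moved the arm clear, never touched the bottles, mailer or chamber, and handed the job in at about 25 s.

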